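Re-zero a linear stage and set it six clicks out

ROBOT

A 6-joint arm with a two-finger parallel gripper is mounted at the origin on the work surface. World frame = base frame: x ahead of the robot, y to its left, z up, the work surface at z = 0. Lengths are in m, angles in rad, forces in N, time in s.
With the tool pointing down it reaches from about 0.35 to 0.975 m from the base axis. Payload 4.9 kg.
Tool frame: the origin (TCP) lies at the very end of the fingers, on their centre line; the grasp point (between the pads) lies 19 mm behind it; z points along the fingers, y is the line along which they close (so a half turn about z gives the same grasp; the last joint's range is limited). The gripper opens to 85 mm and grips with 20 to 120 N. Pads are 22 mm wide; open, the fingers measure 114 mm over their backs; the gripper's body (76 mm by 85 mm) begins 54 mm behind the grasp point. The pads swing forward as they close: fully open they stand 13 mm farther back than shut.
Start: joints at [1.095, 0.053, 1.613, -0, 1.476, -0.119], TCP at [0.218, 0.586, 0.231] pointing down, gripper open.
Joint ranges: [-3.01, 3.01], [-1.01, 2.22], [0.06, 2.58], [-1.02, 4.17], [0.09, 2.62], [-3.14, 3.14]. Speed limits (rad/s): [2.57, 2.57, 3.14, 3.14, 3.14, 3.14].

INTERFACE

Orientations are given as a rotation vector (axis times angle).
In Python, from station import ctrl gives the robot as it stands.
- The arm moves only by the tool jog_arm, never from a script. Its argument "plan" is a list of rows, each a list of 7 numbers: the shift along the tool's x, y, z in units of 0.02 m (1.0 is 0.02 m), then the turn, a rotation vector about the tool's x, y, z in units of 45 degrees (1.0 is 45 degrees), then the opening, from -1 (shut) to 1 (fully open). A call has 1 to 8 rows; each row shifts and turns the commanded pose from where the row before left it, along the tool's axes as they then stand; what a row does not reach is not made up. A row lasts 1/10 s, in which the tool goes at most 50 mm and 8.59 degrees, less where a joint would pass 70% of its speed; a pose out of reach is approached as far as the arm can. A call with a number of a shift or a turn outside -1 to 1 is refused whole. A call with a gripper value outside its range is refused whole. The fingers move at their own pace and stop on an object; "grip_force" is the grip in N (left out, the last holds). Time passes only in rows, so rows that do not move let the fingers close. It gives the time, the measured TCP pose, the force, the opening and the grip force at its end, in the units of the state.
- ctrl.get_obs(): the state, without advancing time (a new reading comes with each control period).
- ctrl.get_image(name): name is "scene" or "top" or "wrist"; returns (picture, depth): 420x560x3 uint8, red, green, blue; 420x560 float32, m along the optical axis (not along the pixel's ray), 0 where there is no reading.
- ctrl.camera_info(name): a dict with "camera_matrix" (3x3 intrinsics, pixels), "rvec" (rotation vector, rad) and "tvec" (3), from world to camera coordinates, as OpenCV has them; the wrist camera has in their place "T_tool_cam" (4x4, takes a point from camera to tool coordinates, whose origin is the TCP and whose axes are the flange's). Camera axes: x right, y down, z forward; pixel columns grow to the right and rows downward; lengths in m; the calibration is good to about 2 mm. A picture is of the moment at which its call begins: read the wrist's pose just before it. camera_info takes no time and is no camera call.
- ctrl.finish_job(): hands the job in; it is judged then, once.
The state is a dict: "t": time; "q": joint angles; "dq": joint speeds; "effort": joint torques, N m; "tool_pos": TCP position; "tool_rot": TCP orientation; "contact_force": force on the tool from outside, world axes, zero at the start; "wrist_torque": the same for the moment, N m; "opening": finger opening in m; "grip_force": force on a finger pad.
Only numpy, scipy, OpenCV 4.12 (cv2) and the standard library are available. Lean on these libraries where they do the work, as an engineer would, in place of code of your own. Each camera call takes 0.05 s, during which the arm holds its last target. There are 200 camera calls.

TASK

The stage's handwheel has slipped on its shaft, so its angle tells nothing any more: wind it anticlockwise until you feel it come up against its end stop, pressing only gently there. Then wind it clockwise exactly six clicks from the stop and leave it resting in that click. Last, throw the red lock lever fully over towards the carriage end, let go, and leave the loose things around the stage where they are.

Things in the scene. Friction and masses are not known exactly. Their poses are not given: they have to be found in the camera images.
- stage: manual linear stage, fixed: dark steel plate 300 x 240 x 12 mm, black gearbox 80 x 80 mm (top 52 mm up) under a flat aluminium handwheel of 90 mm diameter, its top face 77 mm above the table. Origin: on the wheel's vertical axis, at table height; x points from the wheel along the rails to the carriage, y to the side of the lock lever, z up
- axis (a point): centre of the handwheel's top face, on its axis. The wheel rests in clicks, 16 a turn (22.5 degrees each, as the rim's black ticks); each takes 3 to 5 N at the peg, then the wheel springs ahead into the next. It starts 3 to 7 clicks clockwise (seen from above) of its stop; range just under a turn
- peg (a point): centre of the top end of the red upright peg on the handwheel: 12 mm diameter, 30 mm tall from the wheel's top face, 35 mm from the wheel axis; the wheel is turned by pushing this peg round. Its angle at the stop differs each time
- carriage_top (a point): middle of the top of the aluminium carriage (70 x 76 mm, brass chip on it, 42 mm above the table); the wheel drives it along the stage's x, 1 mm away from the wheel with each click clockwise. The reading is noisy by about a click
- stop: brass end-stop pin, 8 mm diameter, under the wheel's rim between wheel and gearbox, out of reach of fingers: a lug on the shaft meets it 30 mm from the axis. The lug meets it 2 degrees behind a resting click: that is click zero. It is spoilt by more than 20 N. Origin as the stage's
- lock (a joint): lock lever beside the wheel, rad: 0 leaning to the stage's -x (open), 1.0 fully over to +x (locked); swings about the stage's y, stays where it is left, takes about 1 to 2 N at the tip
- lock_tip (a point): centre of the lever's red ball, 26 mm diameter, on a 55 mm arm (10 mm thick); the pivot lies 34 mm above the table at stage x 20, y 120 mm; the lever leans 0.5 rad either side of upright, ball centre then 82 mm above the table (89 mm upright)
- duster: spray can, 60 mm diameter, 190 mm tall, standing loose on the table; origin under its centre
- chip_tray: clear chip tray 100 x 70 x 18 mm, loose; origin under its centre
- driver: small screwdriver 160 mm long, loose; origin under its middle
- tweezers: steel tweezers 120 mm long, loose, lying; origin under the middle
- lens_ring: black lens ring 56 mm diameter, 18 mm tall, loose; origin under its centre
- jar: small jar 44 mm diameter, 50 mm tall, loose; origin under its centre
- weight: brass weight 24 mm diameter, 22 mm tall, standing loose on the stage plate's far corner; origin under its centre

How it is judged:
By the outcome, as a careful person would: the job done as asked, in the order asked, and still so for the second after the job is handed in, with the robot touching nothing.
It also fails if it takes over 72 s, if anything falls off the work surface, if the arm or the gripper's body presses on something with over 40 N, if the wrist force passes 120 N, or if a joint passes its speed limit or range.

## Working session

There is one attempt and no reset: what is moved stays moved. The work goes in short steps, Python scripts to look and compute and a tool call to move; the robot and the scene stay as the last step left them, time stands still between calls to the robot, and variables do not carry over. Pictures are saved under pics/ and viewed, at most 10 in all, crops included, and the job is handed in when it is done.

Besides the shell and the picture viewer there is one more tool, called after "Emit:" in YAML: its name, and indented under it one key for each argument. jog_arm: Moves the arm, as the interface text tells. Shifts and turns lie within -1 to 1; 1 stands for 0.02 m of shift or 45 degrees of turn. Its arguments: {"type":"object","properties":{"plan":{"type":"array"},"grip_force":{"type":"number"}},"required":["plan"]}

```bash
ls; mkdir -p pics; cat > h.py <<'E'
import numpy as np, cv2
from station import ctrl
from scipy.spatial.transform import Rotation as R
def cam(n):
    c=ctrl.camera_info(n); K=np.array(c["camera_matrix"],float)
    if "rvec" in c:
        Rm=R.from_rotvec(np.array(c["rvec"]).ravel()).as_matrix(); t=np.array(c["tvec"]).ravel()
        return K,Rm.T,-Rm.T@t
    o=ctrl.get_obs(); T=np.array(c["T_tool_cam"]); Rt=R.from_rotvec(o["tool_rot"]).as_matrix()
    return K,Rt@T[:3,:3],Rt@T[:3,3]+np.array(o["tool_pos"])
def ray(c,u,v):
    K,Rc,o=c; return o,Rc@np.linalg.inv(K)@np.array([u,v,1.])
def onplane(c,u,v,z):
    o,d=ray(c,u,v); return o+d*(z-o[2])/d[2]
def tri(c1,p1,c2,p2):
    o1,d1=ray(c1,*p1);o2,d2=ray(c2,*p2)
    s=np.linalg.lstsq(np.c_[d1,-d2],o2-o1,rcond=None)[0]
    a=o1+s[0]*d1;b=o2+s[1]*d2
    return (a+b)/2,np.linalg.norm(a-b)
def proj(c,p):
    K,Rc,o=c; q=K@(Rc.T@(np.array(p)-o)); return q[:2]/q[2]
def shot(n,name=None):
    c=cam(n); im,d=ctrl.get_image(n)
    if name: cv2.imwrite(f"pics/{name}.png",im[:,:,::-1])
    return c,im,d
def redblobs(im,amin=15):
    h=cv2.cvtColor(im,cv2.COLOR_RGB2HSV); m=(((h[...,0]<8)|(h[...,0]>172))&(h[...,1]>140)&(h[...,2]>60)).astype(np.uint8)
    n,l,s,ce=cv2.connectedComponentsWithStats(m); return [(ce[i].round(1).tolist(),s[i].tolist()) for i in range(1,n) if s[i,4]>=amin]
E
python3 - <<'E'
from h import *
for n in ["top","scene","wrist"]:
    c,im,d=shot(n,n+"0"); print(n,c[2].round(3),c[1].round(2).tolist(),c[0][0,0]); print(redblobs(im))
ims=[cv2.imread(f"pics/{n}0.png") for n in ["top","scene"]]
print({k:np.round(v,3) for k,v in ctrl.get_obs().items()})
E
```

```text
pics
top [0.285 0.034 1.466] [[-0.03, -0.98, 0.17], [-1.0, 0.03, 0.0], [-0.01, -0.17, -0.99]] 476.70435766010104
[([157.5, 101.6], [129, 86, 58, 32, 1787]), ([435.5, 197.6], [425, 189, 22, 19, 164]), ([273.4, 215.3], [270, 212, 8, 8, 55]), ([27.0, 328.9], [0, 311, 56, 36, 354]), ([2.6, 329.0], [0, 324, 9, 12, 30]), ([58.3, 344.6], [54, 341, 9, 8, 27]), ([39.4, 365.9], [28, 347, 20, 34, 167]), ([292.0, 357.7], [285, 356, 14, 7, 30]), ([281.5, 360.9], [277, 359, 11, 5, 18]), ([279.2, 367.2], [274, 363, 16, 12, 50]), ([268.1, 378.3], [263, 371, 12, 16, 84]), ([49.4, 378.4], [47, 375, 7, 8, 19]), ([16.5, 386.7], [0, 377, 33, 20, 150]), ([75.2, 398.3], [71, 396, 9, 6, 22]), ([82.5, 404.1], [79, 400, 8, 9, 27]), ([106.7, 414.1], [103, 409, 10, 11, 30])]
scene [1.458 0.34  0.896] [[-0.33, 0.59, -0.74], [0.94, 0.22, -0.26], [0.01, -0.78, -0.62]] 532.7695389292026
[([337.4, 54.2], [331, 48, 12, 14, 19]), ([343.4, 55.2], [336, 48, 14, 14, 52]), ([313.8, 120.6], [309, 116, 11, 10, 45]), ([347.7, 139.4], [313, 131, 57, 15, 379]), ([119.6, 198.1], [104, 192, 32, 13, 270]), ([244.4, 202.0], [242, 197, 5, 11, 45]), ([306.5, 207.8], [302, 203, 10, 10, 77]), ([485.1, 229.3], [470, 209, 34, 39, 820]), ([427.0, 388.2], [371, 344, 116, 76, 6765])]
wrist [0.15  0.61  0.371] [[0.35, 0.9, 0.27], [0.94, -0.33, -0.1], [-0.0, 0.29, -0.96]] 347.4565474873079
[([248.7, 366.7], [234, 361, 28, 13, 131])]
{'t': np.float64(0.15), 'q': array([ 1.095,  0.053,  1.614, -0.   ,  1.476, -0.119]), 'dq': array([ 0.   , -0.002, -0.006,  0.   ,  0.005,  0.001]), 'effort': array([ 1.0000e-03, -3.9424e+01, -3.7072e+01, -0.0000e+00,  5.0000e-03,
       -0.0000e+00]), 'tool_pos': array([0.218, 0.585, 0.23 ]), 'tool_rot': array([-5.570e-01, -3.091e+00,  2.000e-03]), 'contact_force': array([-0.874, -0.209,  0.074]), 'wrist_torque': array([-0.005, -0.021, -0.035]), 'grip_force': np.float64(0.0), 'opening': np.float64(0.086)}
```

View pics/top0.png

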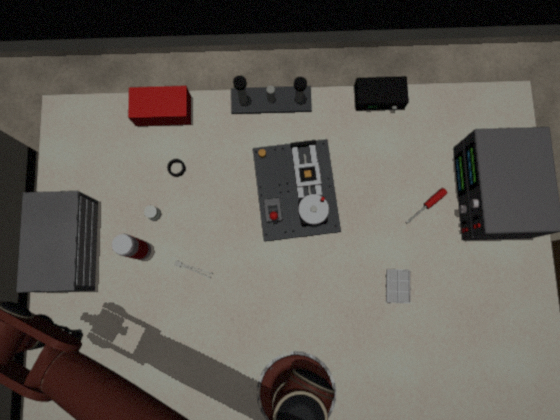

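View pics/scene0.png

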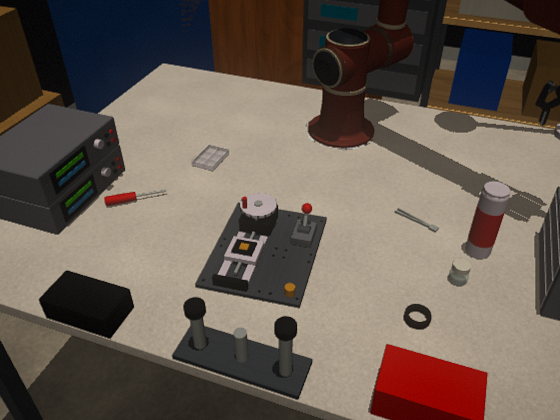

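The top view shows the wheel at about (313,209), peg (322,200), carriage (307,173), lever ball (273,215) and weight (262,153). In the scene view the peg is at (244,202) and the ball at (307,208). Both views show the lever leaning to -x, and the loose things are clear of the stage.

```bash
python3 - <<'E'
from h import *
t=cam("top");s=cam("scene")
print("ball",tri(t,(273.4,215.3),s,(306.5,207.8)))
print("wheel c",onplane(t,313,209,.077),onplane(s,259,206,.077), tri(t,(313,209),s,(259,206)))
im=cv2.imread("pics/top0.png")[:,:,::-1]
h=cv2.cvtColor(np.ascontiguousarray(im),cv2.COLOR_RGB2HSV)
m=np.zeros(h.shape[:2],np.uint8);m[180:240,290:345]=1
r=m&(((h[...,0]<10)|(h[...,0]>170))&(h[...,1]>90)).astype(np.uint8)
ys,xs=np.nonzero(r);print("pegpx",xs.mean(),ys.mean(),len(xs),"tri",tri(t,(xs.mean(),ys.mean()),s,(244.4,202)))
w=m&((h[...,1]<60)&(h[...,2]>110)).astype(np.uint8)
cs=max(cv2.findContours(w,0,2)[0],key=cv2.contourArea);print("circ",cv2.minEnclosingCircle(cs),cv2.fitEllipse(cs))
# plate via corners
d=((h[...,2]<90)).astype(np.uint8);d[:130]=0;d[250:]=0;d[:,:245]=0;d[:,345:]=0
cs=np.vstack(cv2.findContours(d,0,2)[0]);b=cv2.boxPoints(cv2.minAreaRect(cs));print(b)
P=[onplane(t,*q,.012) for q in b];print(np.round(P,3),[np.linalg.norm(P[i]-P[(i+1)%4]).round(3) for i in range(4)])
print("car",onplane(t,307.5,174,.042))
big=cv2.resize(im[130:250,240:350],None,fx=5,fy=5,interpolation=cv2.INTER_CUBIC);cv2.imwrite("pics/topc.png",big[:,:,::-1])
E
```

```text
ball (array([0.51126182, 0.04971147, 0.08208039]), np.float64(0.0014536468697106814))
wheel c [ 0.52764006 -0.06855377  0.077     ] [ 0.53841548 -0.06183385  0.077     ] (array([ 0.52869247, -0.06774294,  0.06812038]), np.float64(0.0030760876556141))
pegpx 320.47058823529414 201.23529411764707 17 tri (array([ 0.54893705, -0.09277671,  0.08844677]), np.float64(0.004508012350599765))
circ ((308.5, 200.5), 24.010513305664062) ((311.7162170410156, 202.39920043945312), (27.739368438720703, 46.42889404296875), 164.67898559570312)
[[251.57729 147.4739 ]
 [328.45856 137.55374]
 [340.5855  231.53735]
 [263.70422 241.45752]]
[[ 0.743  0.113  0.012]
 [ 0.768 -0.132  0.012]
 [ 0.466 -0.155  0.012]
 [ 0.443  0.082  0.012]] [np.float64(0.246), np.float64(0.303), np.float64(0.238), np.float64(0.302)]
car [ 0.64338825 -0.05882419  0.042     ]
```

View pics/topc.png

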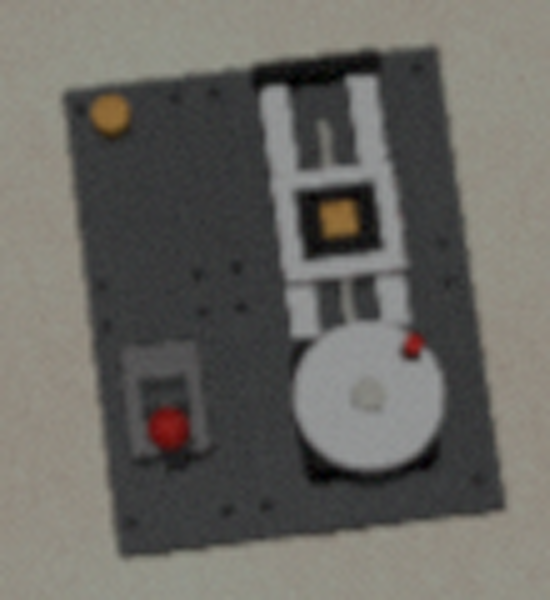

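Stage yaw is about +5°, the wheel axis is at about (0.528, -0.069), and the peg is at world angle -47°. The measured ball position agrees with the lever geometry to within 1-2 mm. Next I move over the peg, with the tool's x axis pointing radially outward.

Emit:
jog_arm:
  plan:
    - [-0.69, -0.65, -1, 0, 0, 0, -0.2]
    - [-0.69, -0.65, -1, 0, 0, 0, -0.2]
    - [-0.69, -0.65, 0, 0, 0, 0, -0.2]
    - [-0.69, -0.65, 0, 0, 0, 0, -0.2]
    - [-0.69, -0.65, 0, 0, 0, 0, -0.2]
    - [-0.69, -0.65, 0, 0, 0, 0, -0.2]
    - [-0.69, -0.65, 0, 0, 0, 0, -0.2]
    - [-0.69, -0.65, 0, 0, 0, 0, -0.2]
  grip_force: 20

```text
t: 0.95
tool_pos: [0.2856, 0.4476, 0.2696]
tool_rot: [-0.558, -3.09, 0.003]
contact_force: [0.9, -0.5, -0.6]
opening: 0.0343
grip_force: 0.0
```

Emit:
jog_arm:
  plan:
    - [-0.69, -0.65, 0, 0, 0, 0, -0.2]
    - [-0.69, -0.65, 0, 0, 0, 0, -0.2]
    - [-0.69, -0.65, 0, 0, 0, 0, -0.2]
    - [-0.69, -0.65, 0, 0, 0, 0, -0.2]
    - [-0.69, -0.65, 0, 0, 0, 0, -0.2]
    - [-0.69, -0.65, 0, 0, 0, 0, -0.2]
    - [-0.69, -0.65, 0, 0, 0, 0, -0.2]
    - [-0.69, -0.65, 0, 0, 0, 0, -0.2]

```text
t: 1.75
tool_pos: [0.3524, 0.3118, 0.2696]
tool_rot: [-0.558, -3.09, 0.002]
contact_force: [-0.4, 0.2, -0.5]
opening: 0.0338
grip_force: 0.0
```

Emit:
jog_arm:
  plan:
    - [-0.69, -0.65, 0, 0, 0, 0, -0.2]
    - [-0.69, -0.65, 0, 0, 0, 0, -0.2]
    - [-0.69, -0.65, 0, 0, 0, 0, -0.2]
    - [-0.69, -0.65, 0, 0, 0, 0, -0.2]
    - [-0.69, -0.65, 0, 0, 0, 0, -0.2]
    - [-0.69, -0.65, 0, 0, 0, 0, -0.2]
    - [-0.69, -0.65, 0, 0, 0, 0, -0.2]
    - [-0.69, -0.65, 0, 0, 0, 0, -0.2]

```text
t: 2.55
tool_pos: [0.4192, 0.176, 0.2696]
tool_rot: [-0.558, -3.09, 0.001]
contact_force: [-0.2, 0.2, -0.4]
opening: 0.0342
grip_force: 0.0
```

Emit:
jog_arm:
  plan:
    - [-0.69, -0.65, 0, 0, 0, 0, -0.2]
    - [-0.69, -0.65, 0, 0, 0, 0, -0.2]
    - [-0.69, -0.65, 0, 0, 0, 0, -0.2]
    - [-0.69, -0.65, 0, 0, 0, 0, -0.2]
    - [-0.69, -0.65, 0, 0, 0, 0, -0.2]
    - [-0.69, -0.65, 0, 0, 0, 0, -0.2]
    - [-0.69, -0.65, 0, 0, 0, 0, -0.2]
    - [-0.69, -0.65, 0, 0, 0, 0, -0.2]

```text
t: 3.35
tool_pos: [0.4861, 0.0402, 0.2696]
tool_rot: [-0.558, -3.089, 0.0]
contact_force: [1.1, -0.1, -0.7]
opening: 0.0342
grip_force: 0.0
```

Emit:
jog_arm:
  plan:
    - [-0.69, -0.65, 0, 0, 0, 0, -0.2]
    - [-0.69, -0.65, 0, 0, 0, 0, -0.2]
    - [-0.69, -0.65, 0, 0, 0, 0, -0.2]
    - [-0.69, -0.65, 0, 0, 0, 0, -0.2]
    - [-0.69, -0.65, 0, 0, 0, 0, -0.2]
    - [-0.69, -0.65, 0, 0, 0, 0, -0.2]
    - [-0.69, -0.65, 1, 0, 0, 0, -0.2]
    - [-0.69, -0.65, 1, 0, 0, 0, -0.2]

```text
t: 4.15
tool_pos: [0.5549, -0.096, 0.2316]
tool_rot: [0.557, 3.09, -0.0]
contact_force: [1.0, 0.5, -0.4]
opening: 0.0342
grip_force: 0.0
```

Emit:
jog_arm:
  plan:
    - [0, 0, 0, 0, 0, 0.19, -0.2]
    - [0, 0, 0, 0, 0, 0.19, -0.2]
    - [0, 0, 0, 0, 0, 0.19, -0.2]
    - [0, 0, 0, 0, 0, 0.19, -0.2]
    - [0, 0, 0, 0, 0, 0.19, -0.2]
    - [0, 0, 0, 0, 0, 0.19, -0.2]
    - [0, 0, 0, 0, 0, 0.19, -0.2]
    - [0, 0, 0, 0, 0, 0.19, -0.2]

```text
t: 4.95
tool_pos: [0.5541, -0.0951, 0.231]
tool_rot: [-2.206, -2.237, 0.0]
contact_force: [0.1, -0.1, 0.4]
opening: 0.0341
grip_force: 0.0
```

Emit:
jog_arm:
  plan:
    - [0, 0, 0, 0, 0, 0.19, -0.2]
    - [0, 0, 0, 0, 0, 0.19, -0.2]
    - [0, 0, 0, 0, 0, 0.19, -0.2]
    - [0, 0, 0, 0, 0, 0.19, -0.2]
    - [0, 0, 0, 0, 0, 0.19, -0.2]
    - [0, 0, 0, 0, 0, 0.19, -0.2]
    - [0, 0, 0, 0, 0, 0.19, -0.2]
    - [0, 0, 0, 0, 0, 0.19, -0.2]

```text
t: 5.75
tool_pos: [0.5541, -0.0951, 0.231]
tool_rot: [-3.082, -0.61, 0.0]
contact_force: [0.4, -0.1, 0.1]
opening: 0.0346
grip_force: 0.0
```

Emit:
jog_arm:
  plan:
    - [0, 0, 0, 0, 0, 0.19, -0.2]
    - [0, 0, 0, 0, 0, 0.19, -0.2]
    - [0, 0, 0, 0, 0, 0.19, -0.2]
    - [0, 0, 0, 0, 0, 0.19, -0.2]
    - [0, 0, 0, 0, 0, 0.19, -0.2]
    - [0, 0, 0, 0, 0, 0.19, -0.2]
    - [0, 0, 0, 0, 0, 0.19, -0.2]
    - [0, 0, 0, 0, 0, 0.19, -0.2]

```text
t: 6.55
tool_pos: [0.5541, -0.0951, 0.2311]
tool_rot: [2.892, -1.227, -0.0]
contact_force: [-0.5, -0.1, -0.1]
opening: 0.034
grip_force: 0.0
```

```bash
python3 - <<'E'
from h import *
c,im,d=shot("wrist","w1"); o=ctrl.get_obs(); print(o["t"],o["tool_pos"],o["tool_rot"],o["q"],o["opening"],o["contact_force"])
for b in redblobs(im): print(b, onplane(c,*b[0],.107),onplane(c,*b[0],.082))
print(np.round(c[1],3).tolist(),proj(c,(.528,-.069,.077)))
E
```

```text
6.6 [ 0.55408125 -0.09509256  0.23105584] [ 2.88957704e+00 -1.23285580e+00 -5.45498230e-04] [-3.02354527e-01 -9.63806646e-02  1.76007643e+00  3.27219344e-05
  1.47824264e+00  2.07498393e+00] 0.034391942202247096 [-0.1316812  -0.32196259 -0.07392101]
([280.7, 197.0], [274, 187, 14, 21, 231]) [ 0.55684711 -0.09639685  0.107     ] [ 0.55232082 -0.09151145  0.082     ]
[[-0.719, -0.666, -0.199], [-0.695, 0.689, 0.206], [-0.0, 0.287, -0.958]] [282.81708095 230.92444647]
```

View pics/w1.png

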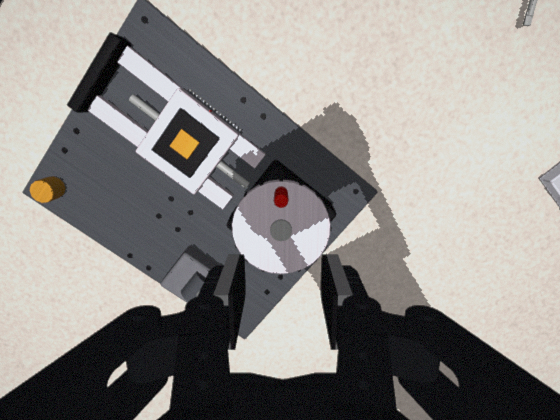

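The wrist view shows the wheel hub at (281,231). The peg's side is at about (281,190) and its top end at about (281,201). The fingers sit below it in the image, on the inward side as expected, and the cage is clear.

```bash
cat >> h.py <<'E'
def meas(im,c):
    h=cv2.cvtColor(im,cv2.COLOR_RGB2HSV)
    m=(((h[...,0]<8)|(h[...,0]>172))&(h[...,1]>140)).astype(np.uint8)
    return m
E
python3 - <<'E'
from h import *
c=cam("wrist"); im=cv2.imread("pics/w1.png")[:,:,::-1].copy()
A=onplane(c,281,231,.078);P=onplane(c,281,201,.107)
print("axis",A,"peg",P,P-A,np.hypot(*(P-A)[:2]),np.degrees(np.arctan2(*(P-A)[1::-1])))
t=cam("top");s=cam("scene");print(proj(t,A),proj(s,A),proj(s,P))
print("car",onplane(c,184,144.5,.044),"axis tri",tri(t,(313.2,208.8),c,(281,231)))
v=onplane(c,184,144.5,.044)-A;print(np.degrees(np.arctan2(v[1],v[0])),v)
# wheel ellipse edge by white/gray circle
g=cv2.cvtColor(im,cv2.COLOR_RGB2GRAY)[172:280,225:337]
k=cv2.HoughCircles(cv2.medianBlur(g,3),cv2.HOUGH_GRADIENT,1.5,50,param1=100,param2=20,minRadius=42,maxRadius=56);print(k+np.array([225,172,0]))
E
```

```text
axis [ 0.52947981 -0.06795918  0.078     ] peg [ 0.55439529 -0.09418124  0.107     ] [ 0.02491548 -0.02622206  0.029     ] 0.036171500677477 -46.46360615167669
[312.79546368 208.3346244 ] [258.0516091  202.96191053] [243.52590944 197.28005448]
car [ 0.64582166 -0.058119    0.044     ] axis tri (array([ 0.52874391, -0.06846192,  0.07726059]), np.float64(0.0017817031187817751))
4.834562636486075 [ 0.11634186  0.00984018 -0.034     ]
[[[279.75       226.75        46.79999924]]]
```

Emit:
jog_arm:
  plan:
    - [-0.08, 0, 1, 0, 0, 0, -0.41]
    - [0, 0, 1, 0, 0, 0, -0.41]
    - [0, 0, 1, 0, 0, 0, -0.41]
    - [0, 0, 1, 0, 0, 0, -0.41]
    - [0, 0, 1, 0, 0, 0, -0.41]
    - [0, 0, 1, 0, 0, 0, -0.41]
    - [0, 0, 1, 0, 0, 0, -0.41]
    - [0, 0, 0.4, 0, 0, 0, -0.41]

```text
t: 7.4
tool_pos: [0.5514, -0.0933, 0.0807]
tool_rot: [2.897, -1.215, -0.006]
contact_force: [-0.7, -0.2, -0.1]
opening: 0.0251
grip_force: 0.0
```

Emit:
jog_arm:
  plan:
    - [-0.005, -0.137, 0, 0, 0, -0.1, -0.41]
    - [-0.005, -0.137, 0, 0, 0, -0.1, -0.41]
    - [-0.0015, -0.069, 0, 0, 0, -0.05, -0.41]

```text
t: 7.7
tool_pos: [0.5578, -0.0884, 0.0838]
tool_rot: [-3.003, 0.923, -0.001]
contact_force: [-0.5, -0.2, -0.5]
opening: 0.0251
grip_force: 0.0
```

Emit:
jog_arm:
  plan:
    - [-0.0015, -0.069, 0, 0, 0, -0.05, -0.41]
    - [-0.0015, -0.069, 0, 0, 0, -0.05, -0.41]

```text
t: 7.9
tool_pos: [0.5587, -0.0866, 0.0838]
tool_rot: [3.035, -0.804, -0.0]
contact_force: [-3.5, -2.9, 0.5]
opening: 0.0253
grip_force: 1.9
```

Emit:
jog_arm:
  plan:
    - [-0.0015, -0.069, 0, 0, 0, -0.05, -0.41]

```text
t: 8.0
tool_pos: [0.5591, -0.0858, 0.0838]
tool_rot: [3.05, -0.744, -0.001]
contact_force: [-3.4, -2.9, 1.7]
opening: 0.0248
grip_force: 2.3
```

Emit:
jog_arm:
  plan:
    - [-0.0015, -0.069, 0, 0, 0, -0.05, -0.41]

```text
t: 8.1
tool_pos: [0.5596, -0.0848, 0.0838]
tool_rot: [3.063, -0.684, -0.002]
contact_force: [-3.3, -3.8, 2.1]
opening: 0.0252
grip_force: 2.6
```

Emit:
jog_arm:
  plan:
    - [-0.0015, -0.069, 0, 0, 0, -0.05, -0.41]

```text
t: 8.2
tool_pos: [0.5601, -0.0837, 0.0838]
tool_rot: [3.076, -0.624, -0.002]
contact_force: [-3.6, -4.6, 1.5]
opening: 0.0252
grip_force: 2.9
```

Emit:
jog_arm:
  plan:
    - [-0.0015, -0.069, 0, 0, 0, -0.05, -0.41]
    - [-0.0015, -0.069, 0, 0, 0, -0.05, -0.41]

```text
t: 8.4
tool_pos: [0.5612, -0.0812, 0.0839]
tool_rot: [3.098, -0.503, -0.001]
contact_force: [-2.1, -2.8, 0.2]
opening: 0.0256
grip_force: 1.6
```

Emit:
jog_arm:
  plan:
    - [-0.0015, -0.069, 0, 0, 0, -0.05, -0.41]
    - [-0.0015, -0.069, 0, 0, 0, -0.05, -0.41]

```text
t: 8.6
tool_pos: [0.5628, -0.0773, 0.084]
tool_rot: [3.118, -0.382, 0.001]
contact_force: [-0.9, -0.4, -0.1]
opening: 0.0253
grip_force: 0.0
```

Emit:
jog_arm:
  plan:
    - [-0.0015, -0.069, 0, 0, 0, -0.05, -0.41]
    - [-0.0015, -0.069, 0, 0, 0, -0.05, -0.41]

```text
t: 8.8
tool_pos: [0.5633, -0.0747, 0.084]
tool_rot: [3.13, -0.259, 0.001]
contact_force: [-1.5, -2.3, -0.9]
opening: 0.0248
grip_force: 1.2
```

Emit:
jog_arm:
  plan:
    - [-0.0015, -0.069, 0, 0, 0, -0.05, -0.41]
    - [-0.0015, -0.069, 0, 0, 0, -0.05, -0.41]

```text
t: 9.0
tool_pos: [0.5633, -0.0729, 0.0839]
tool_rot: [3.136, -0.135, -0.0]
contact_force: [-3.2, -4.6, 0.2]
opening: 0.0254
grip_force: 2.3
```

Emit:
jog_arm:
  plan:
    - [-0.0015, -0.069, 0, 0, 0, -0.05, -0.41]
    - [-0.0015, -0.069, 0, 0, 0, -0.05, -0.41]

```text
t: 9.2
tool_pos: [0.5634, -0.0706, 0.084]
tool_rot: [3.138, -0.012, -0.001]
contact_force: [-1.4, -5.6, 0.9]
opening: 0.025
grip_force: 3.0
```

Emit:
jog_arm:
  plan:
    - [-0.0015, -0.069, 0, 0, 0, -0.05, -0.41]
    - [-0.0015, -0.069, 0, 0, 0, -0.05, -0.41]

```text
t: 9.4
tool_pos: [0.5636, -0.0675, 0.084]
tool_rot: [3.137, 0.11, 0.001]
contact_force: [-0.3, -1.5, -0.3]
opening: 0.0251
grip_force: 0.6
```

Emit:
jog_arm:
  plan:
    - [-0.0015, -0.069, 0, 0, 0, -0.05, -0.41]
    - [-0.0015, -0.069, 0, 0, 0, -0.05, -0.41]

```text
t: 9.6
tool_pos: [0.5635, -0.0636, 0.084]
tool_rot: [3.133, 0.234, 0.002]
contact_force: [-0.0, 0.6, -0.6]
opening: 0.0251
grip_force: 0.0
```

Emit:
jog_arm:
  plan:
    - [-0.0015, -0.069, 0, 0, 0, -0.05, -0.41]
    - [-0.0015, -0.069, 0, 0, 0, -0.05, -0.41]

```text
t: 9.8
tool_pos: [0.5629, -0.0613, 0.0839]
tool_rot: [3.12, 0.357, 0.001]
contact_force: [-1.3, -2.7, -0.1]
opening: 0.0251
grip_force: 1.4
```

Emit:
jog_arm:
  plan:
    - [-0.0015, -0.069, 0, 0, 0, -0.05, -0.41]
    - [-0.0015, -0.069, 0, 0, 0, -0.05, -0.41]

```text
t: 10.0
tool_pos: [0.5622, -0.0594, 0.084]
tool_rot: [3.102, 0.479, 0.0]
contact_force: [-0.4, -5.5, -1.3]
opening: 0.0253
grip_force: 2.4
```

Emit:
jog_arm:
  plan:
    - [-0.0015, -0.069, 0, 0, 0, -0.05, -0.41]
    - [-0.0015, -0.069, 0, 0, 0, -0.05, -0.41]

```text
t: 10.2
tool_pos: [0.5614, -0.0573, 0.084]
tool_rot: [3.079, 0.6, 0.0]
contact_force: [-0.3, -6.1, -1.6]
opening: 0.0249
grip_force: 3.1
```

Emit:
jog_arm:
  plan:
    - [-0.0015, -0.069, 0, 0, 0, -0.05, -0.41]
    - [-0.0015, -0.069, 0, 0, 0, -0.05, -0.41]

```text
t: 10.4
tool_pos: [0.5603, -0.0537, 0.084]
tool_rot: [3.056, 0.72, 0.002]
contact_force: [-0.1, -0.8, 0.3]
opening: 0.0252
grip_force: 0.0
```

Emit:
jog_arm:
  plan:
    - [-0.0015, -0.069, 0, 0, 0, -0.05, -0.41]
    - [-0.0015, -0.069, 0, 0, 0, -0.05, -0.41]

```text
t: 10.6
tool_pos: [0.5589, -0.0506, 0.084]
tool_rot: [3.027, 0.841, 0.001]
contact_force: [-1.1, 0.8, 0.7]
opening: 0.0255
grip_force: 0.0
```

Emit:
jog_arm:
  plan:
    - [-0.0015, -0.069, 0, 0, 0, -0.05, -0.41]

```text
t: 10.7
tool_pos: [0.5582, -0.0495, 0.084]
tool_rot: [3.009, 0.9, 0.001]
contact_force: [0.3, -1.3, -0.9]
opening: 0.0252
grip_force: 0.9
```

Emit:
jog_arm:
  plan:
    - [-0.0015, -0.069, 0, 0, 0, -0.05, -0.41]

```text
t: 10.8
tool_pos: [0.5575, -0.049, 0.084]
tool_rot: [2.989, 0.959, 0.001]
contact_force: [-0.3, -3.5, -1.5]
opening: 0.0257
grip_force: 1.8
```

Emit:
jog_arm:
  plan:
    - [-0.0015, -0.069, 0, 0, 0, -0.05, -0.41]

```text
t: 10.9
tool_pos: [0.5568, -0.0483, 0.084]
tool_rot: [2.969, 1.017, 0.001]
contact_force: [0.8, -5.7, -1.6]
opening: 0.0251
grip_force: 2.2
```

Emit:
jog_arm:
  plan:
    - [-0.0015, -0.069, 0, 0, 0, -0.05, -0.41]

```text
t: 11.0
tool_pos: [0.5561, -0.0475, 0.084]
tool_rot: [2.948, 1.074, 0.001]
contact_force: [1.5, -5.7, -2.3]
opening: 0.0254
grip_force: 2.5
```

Emit:
jog_arm:
  plan:
    - [0, 0, 0, 0, 0, 0, -0.41]

```text
t: 11.1
tool_pos: [0.556, -0.0471, 0.084]
tool_rot: [2.95, 1.072, 0.002]
contact_force: [1.2, -5.3, -1.3]
opening: 0.0254
grip_force: 2.2
```

Force has levelled off at about 5.5 N and the peg is still moving, so this is an ordinary click rather than the stop. I continue.

Emit:
jog_arm:
  plan:
    - [-0.0015, -0.069, 0, 0, 0, -0.05, -0.41]

```text
t: 11.2
tool_pos: [0.5552, -0.0463, 0.084]
tool_rot: [2.928, 1.129, 0.002]
contact_force: [1.4, -6.4, -1.1]
opening: 0.0248
grip_force: 2.9
```

Emit:
jog_arm:
  plan:
    - [-0.0015, -0.069, 0, 0, 0, -0.05, -0.41]

```text
t: 11.3
tool_pos: [0.5543, -0.0454, 0.084]
tool_rot: [2.904, 1.187, 0.002]
contact_force: [2.2, -6.3, -2.0]
opening: 0.0256
grip_force: 2.8
```

Emit:
jog_arm:
  plan:
    - [-0.0015, -0.069, 0, 0, 0, -0.05, -0.41]
    - [-0.0015, -0.069, 0, 0, 0, -0.05, -0.41]

```text
t: 11.5
tool_pos: [0.5516, -0.0419, 0.0838]
tool_rot: [-2.859, -1.301, -0.001]
contact_force: [0.4, 0.1, -0.3]
opening: 0.025
grip_force: 0.0
```

Emit:
jog_arm:
  plan:
    - [-0.0015, -0.069, 0, 0, 0, -0.05, -0.41]

```text
t: 11.6
tool_pos: [0.5505, -0.0408, 0.0838]
tool_rot: [-2.833, -1.358, -0.001]
contact_force: [-0.9, 0.7, -0.8]
opening: 0.0253
grip_force: 0.0
```

Emit:
jog_arm:
  plan:
    - [-0.0015, -0.069, 0, 0, 0, -0.05, -0.41]

```text
t: 11.7
tool_pos: [0.5493, -0.0399, 0.0837]
tool_rot: [-2.805, -1.413, -0.001]
contact_force: [0.3, -0.6, -0.5]
opening: 0.0249
grip_force: 0.5
```

Emit:
jog_arm:
  plan:
    - [-0.0015, -0.069, 0, 0, 0, -0.05, -0.41]

```text
t: 11.8
tool_pos: [0.5485, -0.0396, 0.0838]
tool_rot: [2.776, 1.468, 0.001]
contact_force: [1.8, -3.7, -1.8]
opening: 0.025
grip_force: 1.6
```

Emit:
jog_arm:
  plan:
    - [-0.0015, -0.069, 0, 0, 0, -0.05, -0.41]

```text
t: 11.9
tool_pos: [0.5476, -0.0393, 0.0838]
tool_rot: [2.746, 1.521, 0.001]
contact_force: [2.6, -3.7, -2.4]
opening: 0.0252
grip_force: 2.1
```

Emit:
jog_arm:
  plan:
    - [-0.0015, -0.069, 0, 0, 0, -0.05, -0.41]

```text
t: 12.0
tool_pos: [0.5466, -0.0388, 0.0838]
tool_rot: [2.715, 1.575, 0.002]
contact_force: [3.0, -5.1, -2.5]
opening: 0.0252
grip_force: 2.4
```

Emit:
jog_arm:
  plan:
    - [-0.0015, -0.069, 0, 0, 0, -0.05, -0.41]

```text
t: 12.1
tool_pos: [0.5455, -0.0383, 0.0839]
tool_rot: [2.683, 1.627, 0.002]
contact_force: [3.8, -4.9, -2.6]
opening: 0.0251
grip_force: 2.7
```

Emit:
jog_arm:
  plan:
    - [-0.0015, -0.069, 0, 0, 0, -0.05, -0.41]

```text
t: 12.2
tool_pos: [0.5445, -0.0378, 0.0839]
tool_rot: [2.65, 1.679, 0.002]
contact_force: [3.5, -5.1, -2.8]
opening: 0.0251
grip_force: 3.0
```

Still an ordinary click. Its crossing is near.

Emit:
jog_arm:
  plan:
    - [-0.0015, -0.069, 0, 0, 0, -0.05, -0.41]
    - [-0.0015, -0.069, 0, 0, 0, -0.05, -0.41]

```text
t: 12.4
tool_pos: [0.5412, -0.0356, 0.0838]
tool_rot: [2.586, 1.784, 0.002]
contact_force: [0.2, -0.2, -0.7]
opening: 0.0256
grip_force: 0.0
```

Emit:
jog_arm:
  plan:
    - [-0.0015, -0.069, 0, 0, 0, -0.05, -0.41]

```text
t: 12.5
tool_pos: [0.5396, -0.0349, 0.0838]
tool_rot: [-2.55, -1.834, -0.001]
contact_force: [0.2, 0.5, -0.0]
opening: 0.0253
grip_force: 0.0
```

Emit:
jog_arm:
  plan:
    - [-0.0015, -0.069, 0, 0, 0, -0.05, -0.41]

```text
t: 12.6
tool_pos: [0.5383, -0.0344, 0.0838]
tool_rot: [-2.513, -1.884, -0.001]
contact_force: [-0.1, 0.4, 1.0]
opening: 0.0252
grip_force: 0.0
```

Emit:
jog_arm:
  plan:
    - [-0.0015, -0.069, 0, 0, 0, -0.05, -0.41]

```text
t: 12.7
tool_pos: [0.5371, -0.0342, 0.0838]
tool_rot: [2.476, 1.933, 0.001]
contact_force: [1.7, -1.2, -0.9]
opening: 0.0252
grip_force: 0.9
```

Emit:
jog_arm:
  plan:
    - [-0.0015, -0.069, 0, 0, 0, -0.05, -0.41]

```text
t: 12.8
tool_pos: [0.5362, -0.0342, 0.0839]
tool_rot: [2.436, 1.981, 0.002]
contact_force: [3.6, -2.1, -2.5]
opening: 0.0252
grip_force: 1.7
```

Emit:
jog_arm:
  plan:
    - [-0.0015, -0.069, 0, 0, 0, -0.05, -0.41]

```text
t: 12.9
tool_pos: [0.5353, -0.0342, 0.0841]
tool_rot: [2.396, 2.027, 0.003]
contact_force: [3.4, -3.1, -2.7]
opening: 0.0249
grip_force: 2.1
```

Emit:
jog_arm:
  plan:
    - [-0.0007, -0.034, 0, 0, 0, -0.025, -0.41]

```text
t: 13.0
tool_pos: [0.5345, -0.034, 0.084]
tool_rot: [2.377, 2.05, 0.003]
contact_force: [4.0, -2.1, -2.4]
opening: 0.0251
grip_force: 2.2
```

Emit:
jog_arm:
  plan:
    - [-0.0015, -0.069, 0, 0, 0, -0.05, -0.41]

```text
t: 13.1
tool_pos: [0.5333, -0.0339, 0.084]
tool_rot: [2.336, 2.096, 0.003]
contact_force: [4.9, -3.0, -2.9]
opening: 0.0253
grip_force: 2.6
```

Emit:
jog_arm:
  plan:
    - [-0.0015, -0.069, 0, 0, 0, -0.05, -0.41]

```text
t: 13.2
tool_pos: [0.5321, -0.0339, 0.0841]
tool_rot: [2.294, 2.142, 0.003]
contact_force: [5.9, -3.1, -3.3]
opening: 0.0254
grip_force: 3.0
```

Emit:
jog_arm:
  plan:
    - [-0.0015, -0.069, 0, 0, 0, -0.05, -0.41]
    - [-0.0015, -0.069, 0, 0, 0, -0.05, -0.41]

```text
t: 13.4
tool_pos: [0.5282, -0.0331, 0.0838]
tool_rot: [2.21, 2.232, 0.001]
contact_force: [0.5, -0.7, -0.2]
opening: 0.0251
grip_force: 0.0
```

Emit:
jog_arm:
  plan:
    - [-0.0015, -0.069, 0, 0, 0, -0.05, -0.41]

```text
t: 13.5
tool_pos: [0.5262, -0.0329, 0.0835]
tool_rot: [-2.165, -2.275, -0.0]
contact_force: [-0.4, 0.2, 0.2]
opening: 0.0253
grip_force: 0.0
```

Emit:
jog_arm:
  plan:
    - [-0.0015, -0.069, 0, 0, 0, -0.05, -0.41]

```text
t: 13.6
tool_pos: [0.5248, -0.0329, 0.0835]
tool_rot: [-2.12, -2.317, -0.0]
contact_force: [-0.2, -0.6, -0.1]
opening: 0.0255
grip_force: 0.0
```

Emit:
jog_arm:
  plan:
    - [-0.0015, -0.069, 0, 0, 0, -0.05, -0.41]

```text
t: 13.7
tool_pos: [0.5236, -0.0331, 0.0835]
tool_rot: [-2.074, -2.358, -0.001]
contact_force: [1.2, -0.6, -1.1]
opening: 0.0248
grip_force: 0.9
```

Click 6. I press on gently.

Emit:
jog_arm:
  plan:
    - [-0.0015, -0.069, 0, 0, 0, -0.05, -0.41]

```text
t: 13.8
tool_pos: [0.5228, -0.0335, 0.0837]
tool_rot: [2.028, 2.399, 0.002]
contact_force: [3.0, -0.7, -1.3]
opening: 0.0252
grip_force: 1.7
```

Emit:
jog_arm:
  plan:
    - [-0.0015, -0.069, 0, 0, 0, -0.05, -0.41]

```text
t: 13.9
tool_pos: [0.5219, -0.0338, 0.0838]
tool_rot: [1.98, 2.437, 0.003]
contact_force: [4.6, 0.1, -2.3]
opening: 0.0254
grip_force: 2.1
```

Emit:
jog_arm:
  plan:
    - [-0.0007, -0.034, 0, 0, 0, -0.025, -0.41]

```text
t: 14.0
tool_pos: [0.5212, -0.034, 0.0838]
tool_rot: [1.957, 2.456, 0.003]
contact_force: [4.6, -1.0, -2.3]
opening: 0.0253
grip_force: 2.2
```

Emit:
jog_arm:
  plan:
    - [-0.0015, -0.069, 0, 0, 0, -0.05, -0.41]

```text
t: 14.1
tool_pos: [0.5201, -0.0344, 0.0839]
tool_rot: [1.907, 2.493, 0.003]
contact_force: [5.6, -1.1, -3.4]
opening: 0.0252
grip_force: 2.6
```

Emit:
jog_arm:
  plan:
    - [-0.0015, -0.069, 0, 0, 0, -0.05, -0.41]

```text
t: 14.2
tool_pos: [0.5189, -0.0348, 0.0839]
tool_rot: [1.858, 2.53, 0.003]
contact_force: [6.8, -0.8, -2.2]
opening: 0.0252
grip_force: 2.9
```

Emit:
jog_arm:
  plan:
    - [-0.0015, -0.069, 0, 0, 0, -0.05, -0.41]
    - [-0.0015, -0.069, 0, 0, 0, -0.05, -0.41]

```text
t: 14.4
tool_pos: [0.5156, -0.0355, 0.0838]
tool_rot: [1.758, 2.603, 0.002]
contact_force: [0.0, 0.5, -0.2]
opening: 0.0251
grip_force: 0.2
```

Emit:
jog_arm:
  plan:
    - [-0.0015, -0.069, 0, 0, 0, -0.05, -0.41]

```text
t: 14.5
tool_pos: [0.5133, -0.0359, 0.0834]
tool_rot: [-1.705, -2.636, 0.0]
contact_force: [-0.2, -0.1, -0.8]
opening: 0.0251
grip_force: 0.0
```

Emit:
jog_arm:
  plan:
    - [-0.0015, -0.069, 0, 0, 0, -0.05, -0.41]

```text
t: 14.6
tool_pos: [0.5119, -0.0365, 0.0833]
tool_rot: [-1.653, -2.669, 0.0]
contact_force: [-0.4, -0.7, 0.4]
opening: 0.0256
grip_force: 0.0
```

Emit:
jog_arm:
  plan:
    - [-0.0015, -0.069, 0, 0, 0, -0.05, -0.41]

```text
t: 14.7
tool_pos: [0.5106, -0.0371, 0.0833]
tool_rot: [-1.601, -2.701, 0.0]
contact_force: [1.2, -0.2, 0.3]
opening: 0.0248
grip_force: 0.2
```

Emit:
jog_arm:
  plan:
    - [-0.0015, -0.069, 0, 0, 0, -0.05, -0.41]

```text
t: 14.8
tool_pos: [0.51, -0.0378, 0.0834]
tool_rot: [-1.548, -2.733, -0.001]
contact_force: [2.2, -0.1, -1.1]
opening: 0.0251
grip_force: 1.3
```

Emit:
jog_arm:
  plan:
    - [-0.0007, -0.034, 0, 0, 0, -0.025, -0.41]

```text
t: 14.9
tool_pos: [0.5097, -0.0382, 0.0835]
tool_rot: [1.522, 2.748, 0.002]
contact_force: [2.9, 0.7, -2.1]
opening: 0.0251
grip_force: 1.6
```

Emit:
jog_arm:
  plan:
    - [-0.0007, -0.034, 0, 0, 0, -0.025, -0.41]

```text
t: 15.0
tool_pos: [0.5093, -0.0385, 0.0835]
tool_rot: [1.495, 2.762, 0.002]
contact_force: [3.7, 0.9, -2.7]
opening: 0.0251
grip_force: 2.2
```

Emit:
jog_arm:
  plan:
    - [-0.0007, -0.034, 0, 0, 0, -0.025, -0.41]

```text
t: 15.1
tool_pos: [0.5091, -0.0389, 0.0835]
tool_rot: [1.467, 2.776, 0.003]
contact_force: [6.4, 1.8, -4.0]
opening: 0.025
grip_force: 3.1
```

Emit:
jog_arm:
  plan:
    - [-0.0007, -0.034, 0, 0, 0, -0.025, -0.41]

```text
t: 15.2
tool_pos: [0.5089, -0.0392, 0.0835]
tool_rot: [1.44, 2.79, 0.004]
contact_force: [7.4, 1.9, -4.6]
opening: 0.0254
grip_force: 3.9
```

Emit:
jog_arm:
  plan:
    - [0, 0, 0, 0, 0, 0, -0.41]

```text
t: 15.3
tool_pos: [0.509, -0.0392, 0.0835]
tool_rot: [1.44, 2.789, 0.004]
contact_force: [7.8, 2.2, -4.2]
opening: 0.0251
grip_force: 3.6
```

The stop is confirmed: force rose to 8 N within 2° of click rest with no travel. The starting peg angle was 7 clicks from the stop, so click 6 puts the peg at about -24° world. Next I wind clockwise.

Emit:
jog_arm:
  plan:
    - [-0.0015, 0.069, 0, 0, 0, 0.05, -0.41]
    - [-0.0015, 0.069, 0, 0, 0, 0.05, -0.41]
    - [-0.0015, 0.069, 0, 0, 0, 0.05, -0.41]
    - [-0.0015, 0.069, 0, 0, 0, 0.05, -0.41]
    - [-0.0015, 0.069, 0, 0, 0, 0.05, -0.41]
    - [-0.0015, 0.069, 0, 0, 0, 0.05, -0.41]
    - [-0.0015, 0.069, 0, 0, 0, 0.05, -0.41]
    - [-0.0015, 0.069, 0, 0, 0, 0.05, -0.41]

```text
t: 16.1
tool_pos: [0.5169, -0.0348, 0.0831]
tool_rot: [-1.861, -2.528, 0.002]
contact_force: [-0.3, 0.2, 0.3]
opening: 0.0254
grip_force: 0.0
```

Emit:
jog_arm:
  plan:
    - [-0.0015, 0.069, 0, 0, 0, 0.05, -0.41]
    - [-0.0015, 0.069, 0, 0, 0, 0.05, -0.41]
    - [-0.0015, 0.069, 0, 0, 0, 0.05, -0.41]
    - [-0.0015, 0.069, 0, 0, 0, 0.05, -0.41]
    - [-0.0015, 0.069, 0, 0, 0, 0.05, -0.41]
    - [-0.0015, 0.069, 0, 0, 0, 0.05, -0.41]
    - [-0.0015, 0.069, 0, 0, 0, 0.05, -0.41]
    - [-0.0015, 0.069, 0, 0, 0, 0.05, -0.41]

```text
t: 16.9
tool_pos: [0.5264, -0.0334, 0.0829]
tool_rot: [-2.232, -2.205, 0.008]
contact_force: [-5.1, 0.1, 3.3]
opening: 0.0252
grip_force: 2.6
```

Emit:
jog_arm:
  plan:
    - [-0.0015, 0.069, 0, 0, 0, 0.05, -0.41]
    - [-0.0015, 0.069, 0, 0, 0, 0.05, -0.41]
    - [-0.0015, 0.069, 0, 0, 0, 0.05, -0.41]
    - [-0.0015, 0.069, 0, 0, 0, 0.05, -0.41]
    - [-0.0015, 0.069, 0, 0, 0, 0.05, -0.41]
    - [-0.0015, 0.069, 0, 0, 0, 0.05, -0.41]
    - [-0.0015, 0.069, 0, 0, 0, 0.05, -0.41]
    - [-0.0015, 0.069, 0, 0, 0, 0.05, -0.41]

```text
t: 17.7
tool_pos: [0.5379, -0.035, 0.083]
tool_rot: [-2.55, -1.829, 0.006]
contact_force: [-3.7, 0.2, 1.9]
opening: 0.0249
grip_force: 1.8
```

Emit:
jog_arm:
  plan:
    - [-0.0015, 0.069, 0, 0, 0, 0.05, -0.41]
    - [-0.0015, 0.069, 0, 0, 0, 0.05, -0.41]
    - [-0.0015, 0.069, 0, 0, 0, 0.05, -0.41]
    - [-0.0015, 0.069, 0, 0, 0, 0.05, -0.41]
    - [-0.0015, 0.069, 0, 0, 0, 0.05, -0.41]
    - [-0.0015, 0.069, 0, 0, 0, 0.05, -0.41]
    - [-0.0015, 0.069, 0, 0, 0, 0.05, -0.41]
    - [-0.0015, 0.069, 0, 0, 0, 0.05, -0.41]

```text
t: 18.5
tool_pos: [0.5483, -0.0402, 0.0831]
tool_rot: [-2.807, -1.408, 0.004]
contact_force: [0.0, 0.5, 0.7]
opening: 0.0255
grip_force: 0.0
```

```bash
cat >> h.py <<'E'
AX=np.array([.529,-.068])
def st():
    o=ctrl.get_obs(); x=R.from_rotvec(o["tool_rot"]).as_matrix()[:,0]; d=np.array(o["tool_pos"])[:2]-AX
    print("t",o["t"],"alpha",np.degrees(np.arctan2(x[1],x[0])).round(1),"r",np.hypot(*d).round(4),"ang",np.degrees(np.arctan2(d[1],d[0])).round(1),"F",np.round(o["contact_force"],1))
E
python3 - <<'E'
from h import *
st()
c,im,d=shot("wrist","w2")
for b in redblobs(im): print(b,onplane(c,*b[0],.1))
E
```

```text
t 18.5 alpha 53.3 r 0.0339 ang 55.2 F [0.  0.5 0.7]
([78.9, 157.3], [43, 126, 73, 63, 3547]) [0.52255958 0.04658665 0.1       ]
([267.8, 282.3], [253, 255, 29, 55, 1339]) [ 0.54649482 -0.03346435  0.1       ]
```

View pics/w2.png

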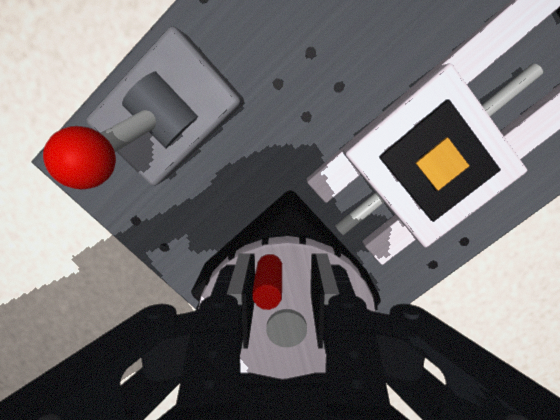

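The peg is inside the cage with its top at (267,297), and the wheel hub is at (287,328). The lever ball is at (79,157). The peg is at about click 2, as expected.

Emit:
jog_arm:
  plan:
    - [-0.0015, 0.069, 0, 0, 0, 0.05, -0.41]
    - [-0.0015, 0.069, 0, 0, 0, 0.05, -0.41]
    - [-0.0015, 0.069, 0, 0, 0, 0.05, -0.41]
    - [-0.0015, 0.069, 0, 0, 0, 0.05, -0.41]
    - [-0.0015, 0.069, 0, 0, 0, 0.05, -0.41]
    - [-0.0015, 0.069, 0, 0, 0, 0.05, -0.41]
    - [-0.0015, 0.069, 0, 0, 0, 0.05, -0.41]
    - [-0.0015, 0.069, 0, 0, 0, 0.05, -0.41]

```text
t: 19.35
tool_pos: [0.5561, -0.0479, 0.0831]
tool_rot: [-2.993, -0.953, 0.003]
contact_force: [0.4, 0.0, -0.7]
opening: 0.0254
grip_force: 0.0
```

Emit:
jog_arm:
  plan:
    - [0.005, 0.069, 0, 0, 0, 0.05, -0.41]
    - [0.005, 0.069, 0, 0, 0, 0.05, -0.41]
    - [0.005, 0.069, 0, 0, 0, 0.05, -0.41]
    - [-0.0015, 0.069, 0, 0, 0, 0.05, -0.41]
    - [-0.0015, 0.069, 0, 0, 0, 0.05, -0.41]
    - [-0.0015, 0.069, 0, 0, 0, 0.05, -0.41]
    - [-0.0015, 0.069, 0, 0, 0, 0.05, -0.41]
    - [-0.0015, 0.069, 0, 0, 0, 0.05, -0.41]

```text
t: 20.15
tool_pos: [0.5606, -0.0565, 0.083]
tool_rot: [-3.103, -0.473, 0.006]
contact_force: [-0.8, 1.6, 0.5]
opening: 0.0256
grip_force: 0.5
```

Emit:
jog_arm:
  plan:
    - [-0.0015, 0.069, 0, 0, 0, 0.05, -0.41]
    - [-0.0015, 0.069, 0, 0, 0, 0.05, -0.41]
    - [-0.0015, 0.069, 0, 0, 0, 0.05, -0.41]
    - [-0.0015, 0.069, 0, 0, 0, 0.05, -0.41]
    - [-0.0015, 0.069, 0, 0, 0, 0.05, -0.41]
    - [-0.0015, 0.069, 0, 0, 0, 0.05, -0.41]
    - [-0.0015, 0.069, 0, 0, 0, 0.05, -0.41]
    - [-0.0015, 0.069, 0, 0, 0, 0.05, -0.41]

```text
t: 20.95
tool_pos: [0.5623, -0.0668, 0.083]
tool_rot: [-3.137, 0.018, 0.006]
contact_force: [-2.2, 6.5, 2.8]
opening: 0.0253
grip_force: 3.2
```

Emit:
jog_arm:
  plan:
    - [-0.0015, 0.069, 0, 0, 0, 0.05, -0.41]
    - [-0.0015, 0.069, 0, 0, 0, 0.05, -0.41]
    - [-0.0015, 0.069, 0, 0, 0, 0.05, -0.41]
    - [-0.0015, 0.069, 0, 0, 0, 0.05, -0.41]

```text
t: 21.35
tool_pos: [0.5623, -0.074, 0.0831]
tool_rot: [3.13, -0.265, -0.003]
contact_force: [0.2, 0.5, 1.2]
opening: 0.025
grip_force: 0.0
```

```bash
cat >> h.py <<'E'
def pegang(name):
    st(); c,im,d=shot("wrist",name)
    for b in redblobs(im):
        P=onplane(c,*b[0],.093); v=P[:2]-AX; print(b,P.round(4),np.hypot(*v).round(4),np.degrees(np.arctan2(v[1],v[0])).round(1))
E
python3 -c "
from h import *
pegang('w3')"
```

```text
t 21.35 alpha -9.7 r 0.0339 ang -10.3 F [0.2 0.5 1.2]
([268.1, 281.2], [253, 254, 29, 54, 1314]) [ 0.5648 -0.0689  0.093 ] 0.0358 -1.4
```

The peg is at -1.4°, which is click 5 exactly. One more click.

Emit:
jog_arm:
  plan:
    - [-0.0015, 0.069, 0, 0, 0, 0.05, -0.41]
    - [-0.0015, 0.069, 0, 0, 0, 0.05, -0.41]
    - [-0.0015, 0.069, 0, 0, 0, 0.05, -0.41]
    - [-0.0015, 0.069, 0, 0, 0, 0.05, -0.41]
    - [-0.0015, 0.069, 0, 0, 0, 0.05, -0.41]

```text
t: 21.9
tool_pos: [0.5606, -0.0789, 0.0831]
tool_rot: [-3.086, 0.569, 0.004]
contact_force: [0.7, 6.0, -0.1]
opening: 0.0249
grip_force: 3.0
```

Emit:
jog_arm:
  plan:
    - [-0.0015, 0.069, 0, 0, 0, 0.05, -0.41]

```text
t: 22.0
tool_pos: [0.5601, -0.08, 0.0831]
tool_rot: [-3.074, 0.629, 0.004]
contact_force: [0.4, 5.1, 0.8]
opening: 0.0253
grip_force: 2.8
```

Emit:
jog_arm:
  plan:
    - [-0.0015, 0.069, 0, 0, 0, 0.05, -0.41]

```text
t: 22.1
tool_pos: [0.5596, -0.0821, 0.0831]
tool_rot: [-3.063, 0.689, 0.003]
contact_force: [-0.2, 0.8, 1.2]
opening: 0.0254
grip_force: 0.1
```

Emit:
jog_arm:
  plan:
    - [-0.0007, 0.034, 0, 0, 0, 0.025, -0.41]

```text
t: 22.2
tool_pos: [0.5593, -0.0837, 0.0832]
tool_rot: [3.058, -0.72, -0.002]
contact_force: [1.0, 0.5, 0.4]
opening: 0.0255
grip_force: 0.0
```

Emit:
jog_arm:
  plan:
    - [-0.0007, 0.034, 0, 0, 0, 0.025, -0.41]

```text
t: 22.3
tool_pos: [0.5592, -0.0846, 0.0832]
tool_rot: [3.05, -0.751, -0.001]
contact_force: [0.3, -0.1, -0.8]
opening: 0.0247
grip_force: 0.0
```

```bash
python3 -c "
from h import *
pegang('w4')"
```

```text
t 22.3 alpha -27.6 r 0.0344 ang -28.7 F [ 0.3 -0.1 -0.8]
([273.2, 281.9], [258, 254, 29, 55, 1300]) [ 0.562  -0.0821  0.093 ] 0.0359 -23.2
```

The peg is at -23.2°, expected -24°, so it is resting in click 6 with no contact. I lift off, shut the fingers and go behind the lever ball.

Emit:
jog_arm:
  plan:
    - [0, -0.06, 0, 0, 0, 0, -0.41]
    - [0, 0, -1, 0, 0, 0, -0.41]
    - [0, 0, -1, 0, 0, 0, -0.41]
    - [0, 0, -1, 0, 0, 0, -0.41]
    - [0, 0, -1, 0, 0, 0, -0.41]
    - [0, 0, -1, 0, 0, 0, -0.41]
    - [0, 0, -1, 0, 0, 0, -0.41]

```text
t: 23.05
tool_pos: [0.56, -0.0834, 0.2041]
tool_rot: [3.051, -0.75, -0.0]
contact_force: [0.2, -0.4, 0.5]
opening: 0.0251
grip_force: 0.0
```

Emit:
jog_arm:
  plan:
    - [0, 0, 0, 0, 0, -0.18, -1]
    - [0, 0, 0, 0, 0, -0.18, -1]
    - [0, 0, 0, 0, 0, -0.18, -1]
    - [0, 0, 0, 0, 0, -0.18, -1]
    - [0, 0, 0, 0, 0, 0, -1]

```text
t: 23.55
tool_pos: [0.56, -0.0834, 0.2033]
tool_rot: [3.139, 0.131, -0.0]
contact_force: [0.9, -1.0, 0.1]
opening: 0.0001
grip_force: 0.0
```

Emit:
jog_arm:
  plan:
    - [-0.5, -1, 0, 0, 0, 0, -1]
    - [-0.5, -1, 0, 0, 0, 0, -1]
    - [-0.5, -1, 0, 0, 0, 0, -1]
    - [-0.5, -1, 0, 0, 0, 0, -1]
    - [-0.5, -1, 0, 0, 0, 0, -1]
    - [-0.5, -1, 0, 0, 0, 0, -1]
    - [-0.5, -1, 0, 0, 0, 0, -1]
    - [0, 0, 0, 0, 0, 0, -1]

```text
t: 24.35
tool_pos: [0.4778, 0.0518, 0.2033]
tool_rot: [-3.138, -0.13, 0.0]
contact_force: [0.0, -0.4, 0.1]
opening: 0.0002
grip_force: 0.0
```

```bash
python3 - <<'E'
from h import *
st();o=ctrl.get_obs();print(o["tool_pos"],o["opening"])
c,im,d=shot("wrist","w5"); a=[b for b in redblobs(im,60)]
for b in a: print(b,onplane(c,*b[0],.082),onplane(c,*b[0],.098))
c2,im2,d2=shot("top","t5")
for b in redblobs(im2,20): 
    if 240<b[0][0]<350 and 130<b[0][1]<250: print("top",b,onplane(c2,*b[0],.1))
E
```

```text
t 24.35 alpha 4.8 r 0.1303 ang 113.2 F [ 0.  -0.4  0.1]
[0.47775304 0.05181273 0.20325044] 0.0002041169366497173
([489.7, 102.0], [467, 95, 37, 18, 367]) [ 0.56418476 -0.09168318  0.082     ] [ 0.5633536  -0.08260116  0.098     ]
([287.4, 156.6], [271, 140, 34, 34, 895]) [0.51269312 0.05051724 0.082     ] [0.5150016  0.05092877 0.098     ]
top ([246.7, 190.5], [244, 184, 7, 15, 57]) [0.58451784 0.12503823 0.1       ]
top ([270.4, 190.7], [252, 185, 37, 13, 298]) [0.58180395 0.05559791 0.1       ]
top ([293.7, 201.6], [291, 185, 7, 39, 134]) [ 0.54722804 -0.01150599  0.1       ]
top ([246.6, 205.8], [242, 198, 8, 14, 49]) [0.53892532 0.12614373 0.1       ]
top ([270.3, 206.5], [252, 201, 37, 12, 258]) [0.53476355 0.05713272 0.1       ]
top ([245.7, 228.6], [243, 217, 6, 25, 51]) [0.47199282 0.12993921 0.1       ]
top ([294.6, 228.6], [291, 222, 7, 14, 31]) [ 0.46776211 -0.01133657  0.1       ]
```

View pics/w5.png

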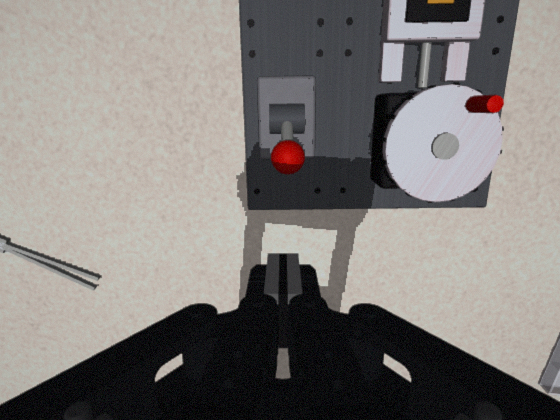

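The wrist view shows the ball at (287,157), the shut fingers behind it at about (285,260), and the peg at (489,103). The ball is 35 mm ahead of the TCP and 4 mm to the side. I descend behind it and push.

Emit:
jog_arm:
  plan:
    - [0, 0.2, 1, 0, 0, 0, -1]
    - [0, 0, 1, 0, 0, 0, -1]
    - [0, 0, 1, 0, 0, 0, -1]
    - [0, 0, 1, 0, 0, 0, -1]
    - [0, 0, 1, 0, 0, 0, -1]
    - [0, 0, 1, 0, 0, 0, -1]
    - [0, 0, 0.65, 0, 0, 0, -1]

```text
t: 25.15
tool_pos: [0.4787, 0.0454, 0.0687]
tool_rot: [3.139, 0.127, -0.003]
contact_force: [-0.2, -0.5, 0.8]
opening: 0.0001
grip_force: 0.0
```

Emit:
jog_arm:
  plan:
    - [0.2, 0, 0, 0, 0, 0, -1]
    - [0.2, 0, 0, 0, 0, 0, -1]
    - [0.2, 0, 0, 0, 0, 0, -1]
    - [0.2, 0, 0, 0, 0, 0, -1]

```text
t: 25.55
tool_pos: [0.496, 0.0476, 0.0716]
tool_rot: [3.139, 0.13, 0.002]
contact_force: [-3.1, 0.1, 3.1]
opening: 0.0
grip_force: 1.4
```

Emit:
jog_arm:
  plan:
    - [0.2, 0, 0, 0, 0, 0, -1]
    - [0.2, 0, 0, 0, 0, 0, -1]
    - [0.2, 0, 0, 0, 0, 0, -1]
    - [0.2, 0, 0, 0, 0, 0, -1]

```text
t: 25.95
tool_pos: [0.5114, 0.049, 0.0704]
tool_rot: [3.139, 0.13, 0.001]
contact_force: [-1.5, -0.5, 1.1]
opening: 0.0003
grip_force: 0.8
```

Emit:
jog_arm:
  plan:
    - [0.2, 0, 0, 0, 0, 0, -1]
    - [0.2, 0, 0, 0, 0, 0, -1]
    - [0.2, 0, 0, 0, 0, 0, -1]
    - [0.2, 0, 0, 0, 0, 0, -1]

```text
t: 26.35
tool_pos: [0.5273, 0.0503, 0.0703]
tool_rot: [3.139, 0.13, 0.0]
contact_force: [-1.4, 0.1, 1.1]
opening: 0.0
grip_force: 0.6
```

Emit:
jog_arm:
  plan:
    - [0.15, 0, 0, 0, 0, 0, -1]
    - [0.15, 0, 0, 0, 0, 0, -1]
    - [0.15, 0, 0, 0, 0, 0, -1]

```text
t: 26.65
tool_pos: [0.5357, 0.0511, 0.0699]
tool_rot: [-3.139, -0.13, 0.001]
contact_force: [-1.4, 0.2, -1.7]
opening: 0.0004
grip_force: 0.7
```

Emit:
jog_arm:
  plan:
    - [0.1, 0, 0, 0, 0, 0, -1]
    - [0.1, 0, 0, 0, 0, 0, -1]

```text
t: 26.85
tool_pos: [0.5396, 0.0513, 0.0699]
tool_rot: [3.139, 0.13, -0.001]
contact_force: [-1.2, -0.2, -1.5]
opening: 0.0001
grip_force: 0.7
```

Emit:
jog_arm:
  plan:
    - [0.1, 0, 0, 0, 0, 0, -1]

```text
t: 26.95
tool_pos: [0.5414, 0.0515, 0.0699]
tool_rot: [3.139, 0.13, -0.002]
contact_force: [-4.9, -0.9, 0.1]
opening: -0.0004
grip_force: 3.2
```

Emit:
jog_arm:
  plan:
    - [0.08, 0, 0, 0, 0, 0, -1]
    - [0, 0, 0, 0, 0, 0, -1]

```text
t: 27.15
tool_pos: [0.5415, 0.0515, 0.0698]
tool_rot: [3.139, 0.131, -0.009]
contact_force: [-7.9, -0.6, 3.5]
opening: -0.0
grip_force: 4.1
```

Emit:
jog_arm:
  plan:
    - [0.05, 0, 0, 0, 0, 0, -1]
    - [0, 0, 0, 0, 0, 0, -1]

```text
t: 27.35
tool_pos: [0.5416, 0.0515, 0.0698]
tool_rot: [3.138, 0.131, -0.013]
contact_force: [-11.6, -0.8, 5.9]
opening: -0.0001
grip_force: 5.8
```

The lever is hard against its end. I back off, lift and check.

Emit:
jog_arm:
  plan:
    - [-0.5, 0, 0, 0, 0, 0, -1]
    - [-0.8, 0, 0, 0, 0, 0, -1]
    - [-0.8, 0, 0, 0, 0, 0, -1]
    - [0, 0, -1, 0, 0, 0, -1]
    - [0, 0, -1, 0, 0, 0, -1]
    - [0, 0, -1, 0, 0, 0, -1]
    - [0, 0, -1, 0, 0, 0, -1]
    - [0, 0, -1, 0, 0, 0, -1]

```text
t: 28.15
tool_pos: [0.5031, 0.0483, 0.1718]
tool_rot: [3.139, 0.13, 0.005]
contact_force: [-0.5, 0.4, -0.6]
opening: -0.0002
grip_force: 0.0
```

Emit:
jog_arm:
  plan:
    - [-1, 0, -1, 0, 0, 0, -1]
    - [-1, 0, -1, 0, 0, 0, -1]
    - [0, 0, 0, 0, 0, 0, -1]
    - [0, 0, 0, 0, 0, 0, -1]

```text
t: 28.55
tool_pos: [0.4634, 0.0449, 0.211]
tool_rot: [3.139, 0.13, 0.005]
contact_force: [0.0, 0.1, -1.0]
opening: 0.0002
grip_force: 0.0
```

```bash
python3 - <<'E'
from h import *
st()
ex=np.array([np.cos(.085),np.sin(.085)])
c,im,d=shot("wrist","w6")
for b in redblobs(im,60):
  for z in (.082,.093):
    P=onplane(c,*b[0],z); v=P[:2]-AX; print(b[0],z,P.round(4),"r",np.hypot(*v).round(4),np.degrees(np.arctan2(v[1],v[0])).round(1),"stage x",v@ex)
s,im2,_=shot("scene")
print([b[0] for b in redblobs(im2,30)])
E
```

```text
t 28.55 alpha 4.8 r 0.1306 ang 120.2 F [ 0.   0.1 -1. ]
[278.7, 62.0] 0.082 [0.5651 0.0556 0.082 ] r 0.1288 73.7 stage x 0.046489930206874586
[278.7, 62.0] 0.093 [0.5639 0.0554 0.093 ] r 0.1282 74.2 stage x 0.04527864332473126
[479.5, 80.1] 0.082 [ 0.5651 -0.0919  0.082 ] r 0.0433 -33.5 stage x 0.0339656448353326
[479.5, 80.1] 0.093 [ 0.5639 -0.0862  0.093 ] r 0.0394 -27.5 stage x 0.03326385073131597
[[293.9, 13.6], [322.1, 22.0], [382.7, 55.7], [409.1, 61.2], [326.5, 139.8], [119.6, 198.1], [247.4, 205.0], [484.7, 229.1], [301.5, 221.7], [427.0, 388.2]]
```

View pics/w6.png

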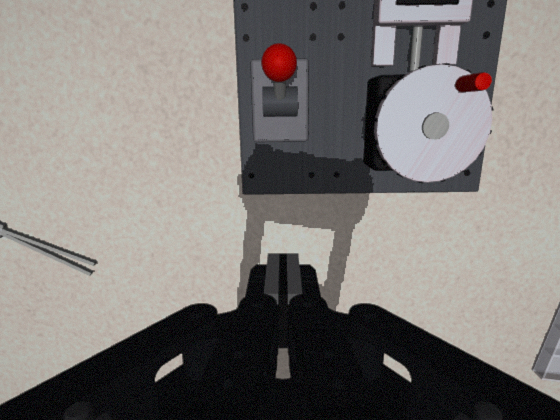

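The ball, at (279,62), is at stage x = 46 mm, which is fully over. I check the peg once more against the hub.

```bash
python3 - <<'E'
from h import *
c=cam("wrist");s=cam("scene")
A=onplane(c,435,125.5,.078);print("hub",A)
for p,z in (((486,81),.107),((463,85),.079)):
    v=(onplane(c,*p,z)-A)[:2];print(np.hypot(*v),np.degrees(np.arctan2(v[1],v[0])))
for a in (-46.5,-46.5+22.5,-1.5):
    P=np.r_[AX+.035*np.array([np.cos(np.radians(a)),np.sin(np.radians(a))]),.092];print(a,"scene",proj(s,P),"wrist",proj(c,P))
E
```

```text
hub [ 0.52927356 -0.06699013  0.078     ]
0.03507789064917276 -25.389415637013276
0.03355254465674115 -24.789850363627927
-46.5 scene [244.34054158 201.93062127] wrist [487.09099767  95.50281349]
-24.0 scene [247.31629626 204.88146566] wrist [474.28934311  82.336122  ]
-1.5 scene [251.97528296 206.85133837] wrist [456.5529263   76.07578455]
```

The scene view puts the peg at (247.4, 205.0), against (247.3, 204.9) predicted for click 6. Everything agrees, so I hand in.

```bash
python3 -c "
from station import ctrl
print(ctrl.finish_job())"
```

```text
the job is handed in; nothing more can be done
None
```

I wound the handwheel gently (about 8 N) to its stop, then six clicks clockwise to rest in click 6; the lock lever is fully over to the carriage end, and I handed in at about 29 s with the arm clear and the loose things untouched.

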